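# Snap the small-parts wash box shut, flap by flap

### The job

The lid has been laid on the grey small-parts wash box that stands on the open dishwasher door, but its four rim flaps still stand up. With the fingertips press the flaps down one after another, in any order, until each has snapped shut level with the lid. Only press: do not lift the box or push it from its place, and leave the glasses and the kitchen timer round it standing where they are.

Things in the scene. Friction and masses are not known exactly. Their poses are not given: they have to be found in the camera images.
- wash_box: small-parts wash box, loose on the open dishwasher door: grey slotted tub, white lid, 0.9 kg, 144 (x) x 184 (y) mm, 66 high to the flat lid top. Origin at the centre of its underside; z up, y along its long side, -x side nearest the robot at yaw 0. The fixed lid panel is 100 (x) x 140 (y) mm; round it are four hinged snap flaps and four fixed corners
- lid_top (a point): centre of the lid's flat top face, 66 mm above the box's underside; a flap that is shut lies level with this face
- flap_front (a joint): snap flap on the box's -x side (long side), 130 mm long, 22 mm deep, 4 mm thick, hinged along the edge of the lid panel. 0 = standing up by 0.45 rad (outer edge 10 mm above the lid top), 0.45 = shut, level with the lid top. A spring catch resists with up to about 8 N at the outer edge until half way, then snaps it shut for good; let go before half way it springs back up
- flap_front_press (a point): point on the top face of that flap, 16 mm out from its hinge line, at the middle of its length; moves with the flap (7 mm above the lid top when the flap stands up, level with it when shut). Push straight down here
- flap_back (a joint): snap flap on the box's +x side (long side), 130 mm long, 22 mm deep, 4 mm thick, hinged along the edge of the lid panel. 0 = standing up by 0.45 rad (outer edge 10 mm above the lid top), 0.45 = shut, level with the lid top. A spring catch resists with up to about 8 N at the outer edge until half way, then snaps it shut for good; let go before half way it springs back up
- flap_back_press (a point): point on the top face of that flap, 16 mm out from its hinge line, at the middle of its length; moves with the flap (7 mm above the lid top when the flap stands up, level with it when shut). Push straight down here
- flap_left (a joint): snap flap on the box's +y side (short side), 90 mm long, 22 mm deep, 4 mm thick, hinged along the edge of the lid panel. 0 = standing up by 0.45 rad (outer edge 10 mm above the lid top), 0.45 = shut, level with the lid top. A spring catch resists with up to about 8 N at the outer edge until half way, then snaps it shut for good; let go before half way it springs back up
- flap_left_press (a point): point on the top face of that flap, 16 mm out from its hinge line, at the middle of its length; moves with the flap (7 mm above the lid top when the flap stands up, level with it when shut). Push straight down here
- flap_right (a joint): snap flap on the box's -y side (short side), 90 mm long, 22 mm deep, 4 mm thick, hinged along the edge of the lid panel. 0 = standing up by 0.45 rad (outer edge 10 mm above the lid top), 0.45 = shut, level with the lid top. A spring catch resists with up to about 8 N at the outer edge until half way, then snaps it shut for good; let go before half way it springs back up
- flap_right_press (a point): point on the top face of that flap, 16 mm out from its hinge line, at the middle of its length; moves with the flap (7 mm above the lid top when the flap stands up, level with it when shut). Push straight down here
- glass_a: bystander: upturned clear tumbler, 72 mm across, 106 mm high, loose; origin at the centre of its underside
- glass_b: bystander: upturned clear tumbler, 72 mm across, 85 mm high, loose; origin as above
- glass_c: bystander: upturned clear tumbler, 71 mm across, 94 mm high, loose; origin as above
- timer: bystander: white round kitchen timer with a red dial knob on top, 69 mm across, 50 mm high, loose; origin at the centre of its underside

How it is judged:
By the outcome, as a careful person would: the job done as asked, in the order asked, and still so for the second after the job is handed in, with the robot touching nothing.
It also fails if it takes over 48 s, if anything falls off the work surface, if the arm or the gripper's body presses on something with over 40 N, if the wrist force passes 120 N, or if a joint passes its speed limit or range.

### The arm

A 6-joint arm with a two-finger parallel gripper is mounted at the origin on a cart in front of the work surface, level with it; the furniture and walls round the work are solid. World frame = base frame: x ahead of the robot, y to its left, z up, the work surface at z = 0. Lengths are in m, angles in degrees, forces in N, time in s.
With the tool pointing down it reaches from about 0.25 to 0.725 m from the base axis. Payload 9.7 kg.
Tool frame: the origin (TCP) lies at the very end of the fingers, on their centre line; the grasp point (between the pads) lies 19 mm behind it; z points along the fingers, y is the line along which they close (so a half turn about z gives the same grasp; the last joint's range is limited). The gripper opens to 85 mm and grips with 20 to 120 N. Pads are 22 mm wide; open, the fingers measure 114 mm over their backs; the gripper's body (76 mm by 85 mm) begins 54 mm behind the grasp point. The pads swing forward as they close: fully open they stand 13 mm farther back than shut.
Start: joints at [-66.864, 4.979, 10.078, 95.1, 0, 90], TCP at [0.216, -0.506, 0.231] pointing down, gripper open.
Joint ranges: [-179.16, 179.16], [-48.56, 103.87], [-65.8, 70.77], [-126.05, 130.52], [-82.76, 87.17], [-180, 180]. Speed limits (degrees/s): [127.2, 127.2, 147.25, 180, 180, 180].

### API

Orientations are given as [roll, pitch, yaw] about the fixed x, y, z axes, in that order (R = Rz(yaw) Ry(pitch) Rx(roll)).
In Python, from workcell import bot gives the robot as it stands.
- The arm moves only by the tool arm_command, never from a script. Its argument "series" is a list of rows, each a list of 4 numbers: the shift along the tool's x, y, z in m, then the turn about the tool's z in rad. A call has exactly 5 rows; each row is the pose to reach, as a shift and turn from the pose commanded when the call began, along the tool's axes at that moment; what a row does not reach only later rows make up. A row lasts 1/10 s, in which the tool goes at most 50 mm and 8.59 degrees, less where a joint would pass 70% of its speed; a pose out of reach is approached as far as the arm can. A call with a gripper value outside its range is refused whole. "hand" is the finger opening in m, from 0 to 0.0854, set as the call begins (left out, the last holds). The fingers move at their own pace and stop on an object; "grip_force" is the grip in N (left out, the last holds). Time passes only in rows, so rows that repeat a pose let the fingers close, or fill a call up. It gives the time, the measured TCP pose, the force, the opening and the grip force at its end, in the units of the state.
- bot.get_obs(): the state, without advancing time (a new reading comes with each control period).
- bot.camera(name): name is "side" or "top" or "wrist"; returns a dict with "color" (400x640x3 uint8, blue, green, red), "camera_matrix" (3x3 intrinsics, pixels), "xyz" and "orientation" of the camera in the world; the wrist camera has in their place "T_tool_cam" (4x4, takes a point from camera to tool coordinates, whose origin is the TCP and whose axes are the flange's). Camera axes: x right, y up, looking along -z (the intrinsics and any distortion apply to the point x, -y, -z); pixel columns grow to the right and rows downward; lengths in m; the calibration is good to about 2 mm. A picture is of the moment at which its call begins: read the wrist's pose just before it. There is no depth.
- bot.job_done(): hands the job in; it is judged then, once.
Trained networks look in the newest picture that a camera, given by its name, has taken for a name from the list of things; names that differ only in an ending like _2 or _b are one class to them, and where a whole thing is asked for, a point or a joint stands for the part that bears it (a point fixed in the world has none). Each returns a list of dicts, best first, with "confidence" (0 to 1); they miss things now and then, are a little off and sometimes report something else, mostly with a low value. They report only what shows in the picture. A call takes as long as a camera call.
- bot.find_in(camera, target): "location" ([column, row] in pixels, amid what is visible of it).
- bot.mark_of(camera, target): "location" ([column, row] in pixels: a listed point, or the origin of a listed thing).
The state is a dict: "time": time; "q": joint angles; "qd": joint speeds; "joint_efforts": joint torques, N m; "ee_pos": TCP position; "tcp_rot": TCP orientation; "wrist_force": force on the tool from outside, world axes, zero at the start; "torque": the same for the moment, N m; "opening": finger opening in m; "grasp_force": force on a finger pad.
Only numpy, scipy, OpenCV 4.12 (cv2) and the standard library are available. Lean on these libraries where they do the work, as an engineer would, in place of code of your own. Each camera call takes 0.05 s, during which the arm holds its last target. There are 200 camera calls.

## Working session

There is one attempt and no reset: what is moved stays moved. The work goes in short steps, Python scripts to look and compute and a tool call to move; the robot and the scene stay as the last step left them, time stands still between calls to the robot, and variables do not carry over. Pictures are saved under pics/ and viewed, at most 10 in all, crops included, and the job is handed in when it is done.

Besides the shell and the picture viewer there is one more tool, called after ">>>" in YAML: its name, and indented under it one key for each argument. arm_command: Moves the arm, as the interface text tells. Its arguments: {"type":"object","properties":{"series":{"type":"array"},"hand":{"type":"number"},"grip_force":{"type":"number"}},"required":["series"]}

```bash
mkdir -p pics
cat > h.py <<'E'
import numpy as np,cv2
from scipy.spatial.transform import Rotation as R
from workcell import bot
def pose(c):
    o=np.array(c["orientation"],float)
    return np.array(c["xyz"]), (o if o.shape==(3,3) else R.from_euler('xyz',o,degrees=True).as_matrix())
def ray(c,px):
    K=np.array(c["camera_matrix"]);u=np.linalg.inv(K)@[px[0],px[1],1]
    p,M=pose(c);return p,M@np.array([u[0],-u[1],-u[2]])
def at_z(c,px,z):
    p,d=ray(c,px);return p+d*(z-p[2])/d[2]
def proj(c,X):
    p,M=pose(c);v=M.T@(np.array(X)-p);K=np.array(c["camera_matrix"]);u=K@[v[0],-v[1],-v[2]];return u[:2]/u[2]
E
python3 - <<'E'
from h import *
o=bot.get_obs();print(o["ee_pos"],o["tcp_rot"],o["time"],o["wrist_force"])
ims=[]
for n in("top","side"):
    c=bot.camera(n);print(n,{k:(v if k!="color" else 0) for k,v in c.items()});ims.append(c["color"])
    cv2.imwrite(f"pics/{n}0.png",c["color"])
    for t,z in(("wash_box",0),("lid_top",.066),("flap_front_press",.073),("flap_back_press",.073),("flap_left_press",.073),("flap_right_press",.073),("glass_a",0),("timer",0)):
        for r in bot.mark_of(n,t)[:4]: print(n,t,np.round(r["location"],1),round(r["confidence"],2),at_z(c,r["location"],z).round(4))
E
```

```text
[ 0.21601947 -0.50555062  0.23060193] [-1.79924337e+02 -1.31483738e-03  2.31374592e+01] 0.0 [ 0.11689131 -0.20724101  0.06372054]
top {'color': 0, 'camera_matrix': array([[395.47280515,   0.        , 323.78654237],
       [  0.        , 395.47280515, 200.6134613 ],
       [  0.        ,   0.        ,   1.        ]]), 'xyz': array([0.4493739 , 0.02217577, 0.93329628]), 'orientation': array([  5.12310811,   0.2690744 , -88.67548569])}
top wash_box [337.3 194.7] 0.55 [ 0.5477 -0.0032  0.    ]
top lid_top [340.4 192. ] 0.59 [ 0.5469 -0.0082  0.066 ]
top lid_top [375.5 266.1] 0.34 [ 0.387  -0.0874  0.066 ]
top flap_front_press [325.5 218.2] 0.64 [0.4881 0.0234 0.073 ]
top flap_left_press [302.4 174.8] 0.77 [0.5823 0.0763 0.073 ]
top flap_left_press [265.3 214.5] 0.67 [0.4931 0.1547 0.073 ]
top flap_right_press [377.  210.5] 0.8 [ 0.5074 -0.0884  0.073 ]
top glass_a [267.1 213.3] 0.87 [0.4998 0.1618 0.    ]
top glass_a [405.9 174.7] 0.59 [ 0.5993 -0.1655  0.    ]
top glass_a [308.5 126.8] 0.58 [0.7107 0.0695 0.    ]
top timer [376.1 265.1] 0.96 [ 0.3846 -0.0971  0.    ]
side {'color': 0, '
[... 181 characters left out ...]
ay([ 0.5038258 , -0.68282682,  0.54311174]), 'orientation': array([57.73198521, -0.86244221, -0.47258251])}
side wash_box [326.7 257.3] 0.62 [ 0.5394 -0.0084  0.    ]
side wash_box [244.3 285.3] 0.51 [ 0.3857 -0.0913  0.    ]
side lid_top [327.6 231.5] 0.64 [ 0.5392 -0.0121  0.066 ]
side flap_front_press [301.8 222.4] 0.58 [0.4894 0.0079 0.073 ]
side flap_back_press [363.6 232. ] 0.63 [ 0.6066 -0.0227  0.073 ]
side flap_left_press [347.9 205.6] 0.75 [0.5836 0.071  0.073 ]
side glass_a [402.9 235. ] 0.91 [0.7067 0.0698 0.    ]
side glass_a [304.  213.3] 0.61 [0.4916 0.1527 0.    ]
side glass_a [363.5 321.3] 0.56 [ 0.596  -0.1773  0.    ]
side timer [244.6 289. ] 0.76 [ 0.3875 -0.1011  0.    ]
```

View pics/top0.png

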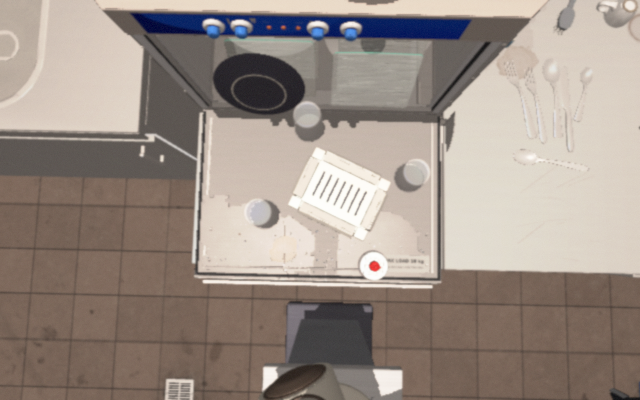

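View pics/side0.png

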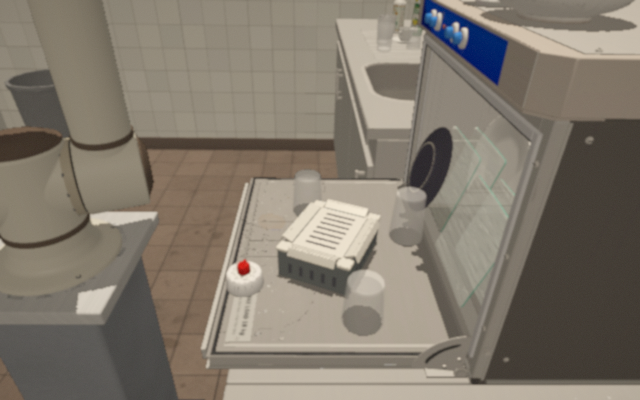

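The box is centred near (0.545, -0.005) with yaw about -24°. Top view: the lid corners are at about (320,153), (383,184), (362,233) and (295,203). There are three glasses and the timer around the box, all at least 0.1 m from the press points. Next I close the fingers and move above the box.

>>> arm_command:
  series:
    - [0.04, -0.026, 0, 0.14]
    - [0.08, -0.053, 0, 0.28]
    - [0.12, -0.079, 0, 0.42]
    - [0.16, -0.106, 0, 0.56]
    - [0.2, -0.132, 0, 0.7]
  hand: 0

```text
time: 1.4
ee_pos: [0.343, -0.3135, 0.2315]
tcp_rot: [180.0, -0.0, -15.7]
wrist_force: [1.6, -0.6, 0.9]
opening: 0.0121
grasp_force: 0.0
```

>>> arm_command:
  series:
    - [0.01, -0.045, 0, 0.03]
    - [0.02, -0.09, 0, 0.06]
    - [0.03, -0.135, 0, 0.09]
    - [0.04, -0.18, 0, 0.13]
    - [0.05, -0.225, 0, 0.13]

```text
time: 1.9
ee_pos: [0.4345, -0.1511, 0.2315]
tcp_rot: [-178.5, 0.0, -20.0]
wrist_force: [-0.3, 0.0, 0.2]
opening: 0.0002
grasp_force: 0.0
```

>>> arm_command:
  series:
    - [0.01, -0.045, 0, 0]
    - [0.01, -0.09, 0, 0]
    - [0.01, -0.112, 0, 0]
    - [0.01, -0.112, 0, 0]
    - [0.01, -0.112, 0, 0]

```text
time: 2.4
ee_pos: [0.4612, -0.1198, 0.2343]
tcp_rot: [-176.4, 0.1, -16.6]
wrist_force: [0.2, -0.2, -0.2]
opening: -0.0001
grasp_force: 0.0
```

```bash
cat >> h.py <<'E'
def wrist():
    o=bot.get_obs();c=bot.camera("wrist");T=np.array(c["T_tool_cam"])
    A=np.eye(4);A[:3,:3]=R.from_euler('xyz',o["tcp_rot"],degrees=True).as_matrix();A[:3,3]=o["ee_pos"];G=A@T
    c["xyz"]=G[:3,3];c["orientation"]=G[:3,:3];return o,c
E
python3 - <<'E'
from h import *
o,c=wrist();print(o["ee_pos"],o["tcp_rot"],o["time"],o["wrist_force"],o["opening"],c["xyz"])
cv2.imwrite("pics/w0.png",c["color"])
for t,z in(("lid_top",.066),("flap_front_press",.073),("flap_back_press",.073),("flap_left_press",.073),("flap_right_press",.073)):
    for r in bot.mark_of("wrist",t)[:2]: print(t,np.round(r["location"],1),round(r["confidence"],2),at_z(c,r["location"],z).round(4))
E
```

```text
[ 0.4612085  -0.1198021   0.23425055] [-1.76443554e+02  9.86319092e-02 -1.66387631e+01] 2.4 [ 0.17312849 -0.23655178 -0.19945951] -6.711783863105901e-05 [ 0.53774327 -0.15138919  0.37595532]
lid_top [203.9 135.5] 0.59 [ 0.5444 -0.0075  0.066 ]
lid_top [107.5   7.2] 0.45 [0.6784 0.033  0.066 ]
flap_front_press [198.1 196.3] 0.73 [0.4859 0.0222 0.073 ]
flap_back_press [199.4  67.8] 0.88 [ 0.6037 -0.0323  0.073 ]
flap_left_press [118.4 129.9] 0.94 [0.5747 0.0738 0.073 ]
flap_right_press [278.3 151. ] 0.66 [ 0.5082 -0.0792  0.073 ]
```

View pics/w0.png

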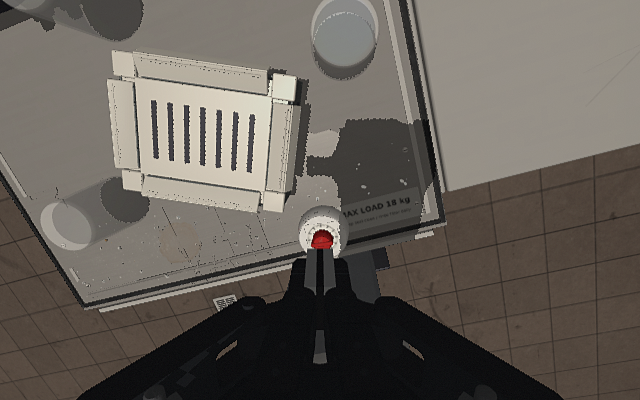

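The picture shows the lid at about (203,135) with all four flaps up and the fingers shut at (320,250). The arm stopped short of the target, so I'm checking the joints.

Run:
```python
from h import *
o=bot.get_obs();print(np.round(o["q"],1),o["time"])
```

```text
[-16.7  -4.9   0.4  95.5   3.6 179.9] 2.7
```

>>> arm_command:
  series:
    - [0, 0, 0, -0.14]
    - [0, 0, 0, -0.28]
    - [0, 0, 0, -0.42]
    - [0, 0, 0, -0.56]
    - [0, 0, 0, -0.7]

```text
time: 3.2
ee_pos: [0.4613, -0.1195, 0.2342]
tcp_rot: [-177.2, -2.2, 23.8]
wrist_force: [0.1, 0.3, 0.2]
opening: 0.0
grasp_force: 0.0
```

>>> arm_command:
  series:
    - [0, 0, 0, -0.14]
    - [0, 0, 0, -0.28]
    - [0, 0, 0, -0.42]
    - [0, 0, 0, -0.56]
    - [0, 0, 0, -0.7]

```text
time: 3.7
ee_pos: [0.4613, -0.1195, 0.2342]
tcp_rot: [-179.3, -3.5, 63.9]
wrist_force: [-0.1, 0.3, 0.3]
opening: 0.0001
grasp_force: 0.0
```

>>> arm_command:
  series:
    - [0, 0, 0, -0.1]
    - [0, 0, 0, -0.17]
    - [0, 0, 0, -0.17]
    - [0, 0, 0, -0.17]
    - [0, 0, 0, -0.17]

```text
time: 4.2
ee_pos: [0.4614, -0.1194, 0.2342]
tcp_rot: [-179.9, -3.6, 73.3]
wrist_force: [-0.1, -0.4, -0.2]
opening: 0.0005
grasp_force: 0.0
```

Run:
```python
from h import *
o,c=wrist();print(o["ee_pos"],o["tcp_rot"],o["time"],np.round(o["q"],1),c["xyz"])
cv2.imwrite("pics/w1.png",c["color"])
for t,z in(("lid_top",.066),("flap_front_press",.073),("flap_back_press",.073),("flap_left_press",.073),("flap_right_press",.073)):
    for r in bot.mark_of("wrist",t)[:2]: print(t,np.round(r["location"],1),round(r["confidence"],2),at_z(c,r["location"],z).round(4))
```

```text
[ 0.4614251  -0.11939196  0.23423248] [-179.89734212   -3.56706685   73.27104704] 4.2 [-16.6  -4.9   0.4  95.5   3.6  90.1] [ 0.4822205 -0.0478147  0.3812471]
lid_top [368.   56.9] 0.89 [ 0.5436 -0.0041  0.066 ]
flap_front_press [300.9  42. ] 0.96 [0.4855 0.0252 0.073 ]
flap_back_press [434.2  64.9] 0.92 [ 0.6007 -0.0298  0.073 ]
flap_right_press [348.9 147.5] 0.75 [ 0.5029 -0.0812  0.073 ]
```

```bash
cat >> h.py <<'E'
C=np.array([.5434,-.004]);Y=np.radians(-24.7);bx=np.array([np.cos(Y),np.sin(Y)]);by=np.array([-np.sin(Y),np.cos(Y)])
P={"front":C-.069*bx,"back":C+.069*bx,"left":C+.089*by,"right":C-.089*by}
def plan(*wp):
    o=bot.get_obs();M=R.from_euler('xyz',o["tcp_rot"],degrees=True).as_matrix()
    print("t",o["time"],"pos",np.round(o["ee_pos"],4),"rot",np.round(o["tcp_rot"],1),"F",np.round(o["wrist_force"],1))
    for n,z in wp: print(n,z,P[n].round(4),"shift",(M.T@(np.r_[P[n],z]-o["ee_pos"])).round(4))
    print("world down 10mm:",(M.T@[0,0,-.01]).round(5))
E
python3 -c "
from h import *
plan(('right',.15),('right',.1),('right',.067))"
```

```text
t 4.5 pos [ 0.4615 -0.1193  0.2342] rot [-179.9   -3.6   73.4] F [ 0.4 -0.2  0.1]
right 0.15 [ 0.5062 -0.0849] shift [0.0405 0.0332 0.0868]
right 0.1 [ 0.5062 -0.0849] shift [0.0374 0.0333 0.1367]
right 0.067 [ 0.5062 -0.0849] shift [0.0354 0.0333 0.1696]
world down 10mm: [-6.20e-04  2.00e-05  9.98e-03]
```

>>> arm_command:
  series:
    - [0.02, 0.017, 0.04, 0.07]
    - [0.0405, 0.033, 0.08, 0.14]
    - [0.038, 0.033, 0.12, 0.14]
    - [0.0375, 0.033, 0.1367, 0.14]
    - [0.0375, 0.033, 0.1367, 0.14]

```text
time: 5.0
ee_pos: [0.5044, -0.0842, 0.0971]
tcp_rot: [-179.1, -3.5, 65.3]
wrist_force: [-0.8, -0.6, -0.0]
opening: 0.0003
grasp_force: 0.0
```

```bash
python3 -c "
from h import *
plan(('right',.085),('right',.067))
c=bot.camera('side');cv2.imwrite('pics/s1.png',cv2.resize(c['color'][140:360,200:460],None,fx=2.5,fy=2.5))"
```

```text
t 5.0 pos [ 0.5044 -0.0842  0.0971] rot [-179.1   -3.5   65.3] F [-0.8 -0.6 -0. ]
right 0.085 [ 0.5062 -0.0849] shift [-0.0006  0.0021  0.0121]
right 0.067 [ 0.5062 -0.0849] shift [-0.0017  0.0024  0.03  ]
world down 10mm: [-0.0006   0.00015  0.00998]
```

View pics/s1.png

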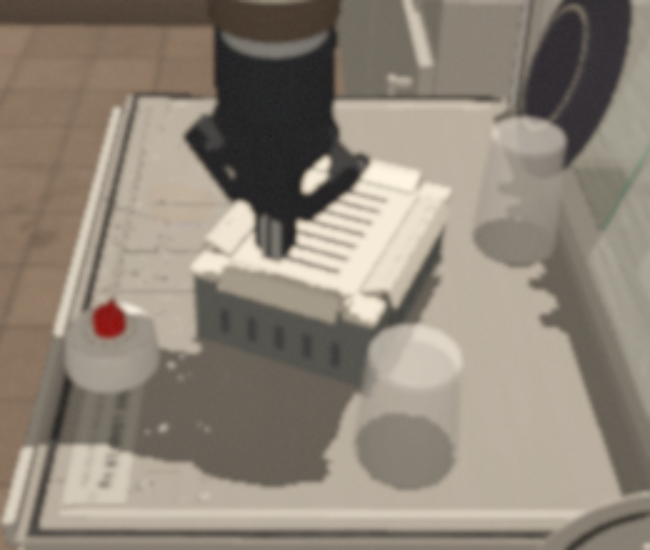

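>>> arm_command:
  series:
    - [0, 0.001, 0.008, 0]
    - [-0.001, 0.001, 0.014, 0]
    - [-0.001, 0.001, 0.019, 0]
    - [-0.0015, 0.001, 0.024, 0]
    - [-0.0017, 0.001, 0.027, 0]

```text
time: 5.55
ee_pos: [0.5067, -0.0857, 0.0735]
tcp_rot: [-179.5, -3.5, 65.3]
wrist_force: [-4.6, -5.5, 9.4]
opening: 0.0001
grasp_force: 4.8
```

```bash
python3 -c "
from h import *
plan(('right',.067))"
```

```text
t 5.55 pos [ 0.5067 -0.0857  0.0735] rot [-179.5   -3.5   65.3] F [-4.6 -5.5  9.4]
right 0.067 [ 0.5062 -0.0849] shift [ 0.0001 -0.0008  0.0065]
world down 10mm: [-6.00e-04  9.00e-05  9.98e-03]
```

>>> arm_command:
  series:
    - [0, 0, 0.003, 0]
    - [-0.0002, 0, 0.006, 0]
    - [-0.0002, 0, 0.007, 0]
    - [-0.0002, 0, 0.007, 0]
    - [-0.0002, 0, 0.007, 0]

```text
time: 6.05
ee_pos: [0.5067, -0.0849, 0.0661]
tcp_rot: [-179.4, -3.5, 65.3]
wrist_force: [-0.6, -0.0, 2.9]
opening: 0.0002
grasp_force: 1.4
```

```bash
python3 -c "
from h import *
plan(('right',.095))"
```

```text
t 6.05 pos [ 0.5067 -0.0849  0.0661] rot [-179.4   -3.5   65.3] F [-0.6 -0.   2.9]
right 0.095 [ 0.5062 -0.0849] shift [ 0.0016 -0.0007 -0.0289]
world down 10mm: [-0.00061  0.0001   0.00998]
```

>>> arm_command:
  series:
    - [0.001, 0, -0.012, 0]
    - [0.0016, 0, -0.024, 0]
    - [0.002, 0, -0.034, 0]
    - [0.002, 0, -0.034, 0]
    - [0.002, 0, -0.034, 0]

```text
time: 6.55
ee_pos: [0.5072, -0.0851, 0.1004]
tcp_rot: [-179.4, -3.5, 65.3]
wrist_force: [-0.3, 0.2, -0.8]
opening: -0.0002
grasp_force: 0.0
```

```bash
python3 -c "
from h import *
o,c=wrist()
for t,z in(('lid_top',.066),('flap_front_press',.073),('flap_back_press',.073),('flap_left_press',.073),('flap_right_press',.066)):
    for r in bot.mark_of('wrist',t)[:1]: print(t,np.round(r['location'],1),round(r['confidence'],2),at_z(c,r['location'],z).round(4))
cv2.imwrite('pics/w2.png',c['color'])
plan(('front',.1),('front',.073),('front',.066))"
```

```text
lid_top [321.6  97.4] 0.59 [ 0.5435 -0.0056  0.066 ]
flap_front_press [204.7  95.7] 0.98 [0.4851 0.0216 0.073 ]
flap_back_press [437.   90.3] 0.94 [ 0.6021 -0.029   0.073 ]
flap_right_press [205.1  95.8] 0.24 [0.4831 0.0231 0.066 ]
t 6.85 pos [ 0.5067 -0.085   0.0996] rot [-179.4   -3.5   65.3] F [ 0.2 -0.1 -0.6]
front 0.1 [0.4807 0.0248] shift [ 0.0888 -0.0694  0.0058]
front 0.073 [0.4807 0.0248] shift [ 0.0871 -0.0691  0.0328]
front 0.066 [0.4807 0.0248] shift [ 0.0867 -0.069   0.0398]
world down 10mm: [-0.00061  0.00011  0.00998]
```

View pics/w2.png

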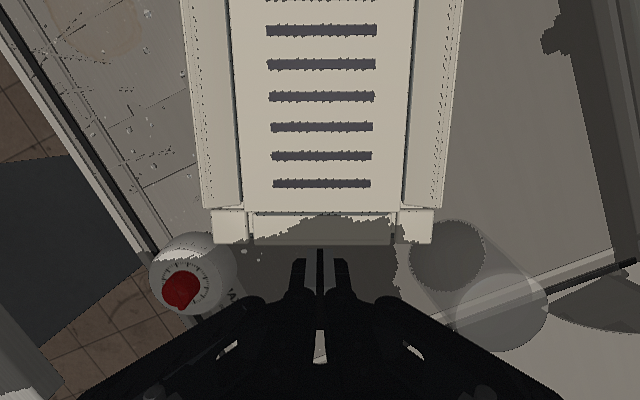

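The right flap lies flush between its corners, at about (322,228), and the box has not moved. Next is the front flap.

>>> arm_command:
  series:
    - [0.03, -0.023, 0.002, 0]
    - [0.06, -0.046, 0.004, 0]
    - [0.089, -0.069, 0.006, 0]
    - [0.088, -0.069, 0.02, 0]
    - [0.088, -0.069, 0.022, 0]

```text
time: 7.35
ee_pos: [0.4804, 0.0254, 0.0827]
tcp_rot: [-179.3, -3.5, 65.4]
wrist_force: [-0.1, -0.6, 0.5]
opening: 0.0001
grasp_force: 0.0
```

>>> arm_command:
  series:
    - [0, 0, 0.004, 0]
    - [0, 0, 0.008, 0]
    - [-0.001, 0, 0.012, 0]
    - [-0.001, 0, 0.016, 0]
    - [-0.001, 0, 0.018, 0]

```text
time: 7.85
ee_pos: [0.4813, 0.0244, 0.0659]
tcp_rot: [-179.4, -3.5, 65.3]
wrist_force: [-2.2, -1.8, 13.2]
opening: -0.0004
grasp_force: 7.0
```

```bash
python3 -c "
from h import *
plan(('front',.066),('back',.1),('back',.073),('back',.066))"
```

```text
t 7.85 pos [0.4813 0.0244 0.0659] rot [-179.4   -3.5   65.3] F [-2.2 -1.8 13.2]
front 0.066 [0.4807 0.0248] shift [ 0.0002 -0.0007 -0.    ]
back 0.1 [ 0.6061 -0.0328] shift [ 0.0023  0.1369 -0.0354]
back 0.073 [ 0.6061 -0.0328] shift [ 0.0007  0.1372 -0.0085]
back 0.066 [ 0.6061 -0.0328] shift [ 0.0002  0.1373 -0.0015]
world down 10mm: [-0.00061  0.0001   0.00998]
```

>>> arm_command:
  series:
    - [0.001, 0, -0.017, 0]
    - [0.002, 0, -0.035, 0]
    - [0.002, 0.045, -0.035, 0]
    - [0.002, 0.09, -0.035, 0]
    - [0.002, 0.137, -0.035, 0]

```text
time: 8.35
ee_pos: [0.6075, -0.0335, 0.1]
tcp_rot: [-179.5, -3.5, 65.3]
wrist_force: [-0.3, 0.6, 1.0]
opening: 0.0001
grasp_force: 0.0
```

>>> arm_command:
  series:
    - [0, 0, 0.01, 0]
    - [0, 0, 0.018, 0]
    - [-0.001, 0, 0.024, 0]
    - [-0.0015, 0, 0.028, 0]
    - [-0.002, 0, 0.034, 0]

```text
time: 8.85
ee_pos: [0.6059, -0.032, 0.0676]
tcp_rot: [-179.6, -3.6, 65.4]
wrist_force: [-0.2, -0.5, 0.8]
opening: 0.0
grasp_force: 0.0
```

```bash
python3 -c "
from h import *
plan(('back',.066),('left',.1),('left',.073),('left',.066))"
```

```text
t 8.85 pos [ 0.6059 -0.032   0.0676] rot [-179.6   -3.6   65.4] F [-0.2 -0.5  0.8]
back 0.066 [ 0.6061 -0.0328] shift [-0.0008  0.0005  0.0015]
left 0.1 [0.5806 0.0769] shift [ 0.0902 -0.0686 -0.0264]
left 0.073 [0.5806 0.0769] shift [ 0.0885 -0.0684  0.0005]
left 0.066 [0.5806 0.0769] shift [ 0.0881 -0.0684  0.0075]
world down 10mm: [-6.30e-04  7.00e-05  9.98e-03]
```

>>> arm_command:
  series:
    - [0.001, 0, -0.017, 0]
    - [0.002, 0, -0.033, 0]
    - [0.032, -0.023, -0.033, 0]
    - [0.062, -0.046, -0.031, 0]
    - [0.09, -0.0686, -0.027, 0]

```text
time: 9.35
ee_pos: [0.5791, 0.0778, 0.0998]
tcp_rot: [-179.5, -3.6, 65.3]
wrist_force: [-0.3, -0.2, -0.2]
opening: -0.0001
grasp_force: 0.0
```

>>> arm_command:
  series:
    - [0, 0, 0.01, 0]
    - [0, 0, 0.018, 0]
    - [-0.001, 0, 0.024, 0]
    - [-0.0015, 0, 0.029, 0]
    - [-0.002, 0, 0.034, 0]

```text
time: 9.85
ee_pos: [0.5805, 0.0759, 0.0654]
tcp_rot: [-179.5, -3.6, 65.3]
wrist_force: [-9.1, 0.2, 46.7]
opening: -0.0003
grasp_force: 24.3
```

>>> arm_command:
  series:
    - [0, 0, 0, 0]
    - [0, 0, -0.02, 0]
    - [0, 0, -0.06, 0]
    - [-0.03, 0, -0.1, 0]
    - [-0.07, 0, -0.14, 0]

```text
time: 10.35
ee_pos: [0.5503, 0.0083, 0.1971]
tcp_rot: [-179.4, -3.5, 65.4]
wrist_force: [1.0, -0.1, 0.8]
opening: -0.0003
grasp_force: 0.0
```

>>> arm_command:
  series:
    - [-0.05, 0, 0, 0]
    - [-0.1, 0, 0, 0]
    - [-0.12, 0, 0, 0]
    - [-0.12, 0, 0, 0]
    - [-0.12, 0, 0, 0]

```text
time: 10.85
ee_pos: [0.5005, -0.1003, 0.1883]
tcp_rot: [-179.4, -3.5, 65.2]
wrist_force: [-0.0, 1.0, -0.8]
opening: 0.0
grasp_force: 0.0
```

```bash
python3 -c "
from h import *
plan()
o,c=wrist();cv2.imwrite('pics/w3.png',c['color'])
c=bot.camera('side');cv2.imwrite('pics/s2.png',cv2.resize(c['color'][140:360,200:460],None,fx=2.5,fy=2.5))"
```

```text
t 10.85 pos [ 0.5005 -0.1003  0.1883] rot [-179.4   -3.5   65.2] F [-0.   1.  -0.8]
world down 10mm: [-0.00061  0.00011  0.00998]
```

View pics/w3.png

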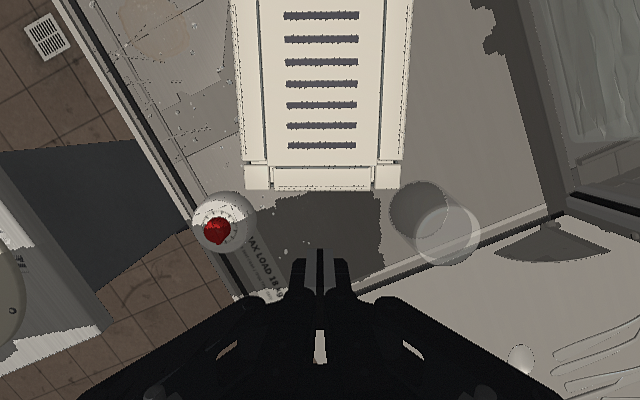

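View pics/s2.png

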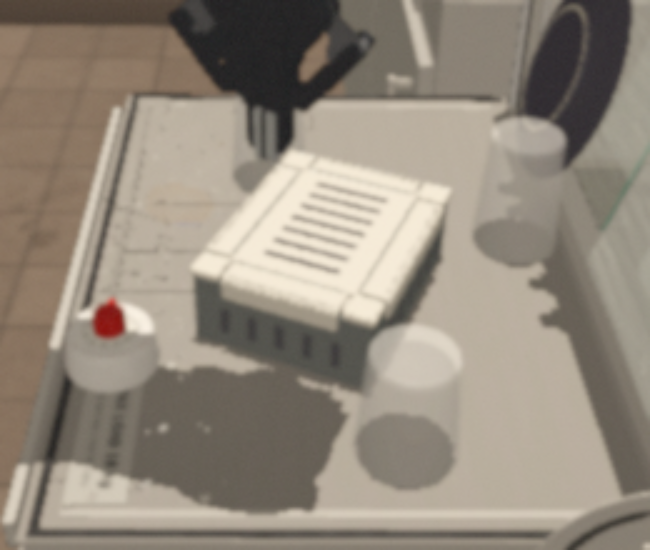

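All four flaps look flush in the side view: right (280,290), front (240,215), back (400,250) and left (365,170). The box and the bystanders are where they were, and the arm is clear of everything.

```bash
python3 -c "
from h import *
print(bot.job_done())"
```

```text
the job is handed in; nothing more can be done
None
```

All four flaps are pressed shut level with the lid, the box, glasses and timer look unmoved in the last pictures, and the job was handed in at about 11 s; the left flap's press peaked at about 47 N at the wrist, through the fingertips.

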